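# Unclamp a welded bracket and show its weld to the inspection camera

### The arm

A 6-joint arm with a two-finger parallel gripper is mounted at the origin on the work surface. World frame = base frame: x ahead of the robot, y to its left, z up, the work surface at z = 0. Lengths are in m, angles in rad, forces in N, time in s.
With the tool pointing down it reaches from about 0.325 to 0.85 m from the base axis. Payload 4.4 kg.
Tool frame: the origin (TCP) lies on the centre line of the jaws, within the pads' length; the fingertips stand 11 mm ahead of it and the grasp point (between the pads) lies 8 mm behind it (arm.nose_length is the distance from the TCP to the fingertips, in m); x points along the fingers, z is the direction in which the jaws open and shut, and the axes are right-handed (so a half turn about x gives the same grasp; the last joint's range is limited). The gripper opens to 94 mm and grips with 3 to 60 N. Pads are 16 mm wide; open, the fingers measure 119 mm over their backs; the gripper's body (75 mm by 177 mm) begins 78 mm behind the grasp point.
Start: joints at [1.149, 0.207, 1.542, -0, 1.393, -0.15], TCP at [0.154, 0.554, 0.216] pointing down, gripper open.
Joint ranges: [-2.73, 2.73], [-0.86, 2.22], [0.23, 2.46], [-1.11, 4.25], [0.08, 2.63], [-2.82, 2.82]. Speed limits (rad/s): [2.79, 2.79, 3.14, 3.14, 3.14, 3.14].

### API

Orientations are given as a rotation vector (axis times angle).
In Python, from workcell import arm, imaging, spotter gives the robot as it stands. Calls block until the motion is done:
- arm.movep(position, orientation): joint-space move of the TCP to a pose.
- arm.move_l(position, rotation=None, rate=0.15): straight line of the TCP; rotation=None keeps the orientation; rate is the mean speed in m/s.
- arm.goto_joints(angles): joint-space move.
- arm.command_gripper(opening): opening from 0.0 (shut) to 1.0 (fully open); the grip force is fixed at half the most; returns when the fingers have stopped.
- arm.hold(seconds).
- arm.solve_ik(position, orientation): joint angles nearest the present ones, or None.
- arm.get_state(): the state.
- imaging.camera(name): name is "scene" or "top" or "wrist"; returns a dict with "color" (384x512x3 uint8, blue, green, red), "camera_matrix" (3x3 intrinsics, pixels), "distortion" ([k1, k2, p1, p2, k3] as OpenCV has them; the pictures are not rectified), "rvec" (rotation vector, rad) and "tvec" (3), from world to camera coordinates, as OpenCV has them. Camera axes: x right, y down, z forward; pixel columns grow to the right and rows downward; lengths in m; the calibration is good to about 2 mm. A picture is of the moment at which its call begins. There is no depth.
A pose or a line that the arm cannot do raises arm.PlanningError and nothing moves.
- arm.sign_off(): hands the job in, once; it reports no verdict.
Trained networks look in a picture, given as the dict that the camera call returned (one of the last four; its "shot" number tells which), for a name from the list of things; names that differ only in an ending like _2 or _b are one class to them, and where a whole thing is asked for, a point or a joint stands for the part that bears it (a point fixed in the world has none). Each returns a list of dicts, best first, with "score" (0 to 1); they miss things now and then, are a little off and sometimes report something else, mostly with a low value. They report only what shows in the picture. A call takes as long as a camera call. They do not tell look-alikes from the thing itself.
- spotter.silhouettes(thing, picture): "region" (384x512 bool, what is visible of it) and "uv" ([column, row] in pixels, amid what is visible of it).
The state is a dict: "time": time; "qpos": joint angles; "dq": joint speeds; "joint_torque": joint torques, N m; "eef_pos": TCP position; "tool_rot": TCP orientation; "ft_force": force on the tool from outside, world axes, zero at the start; "wrist_torque": the same for the moment, N m; "opening": opening from 0.0 (shut) to 1.0 (fully open).
Only numpy, scipy, OpenCV 4.12 (cv2) and the standard library are available. Lean on these libraries where they do the work, as an engineer would, in place of code of your own. Each camera call takes 0.05 s, during which the arm holds its last target.

### The job

Swing the jig's clamp about a quarter turn aside by its upright handle, leaving the welded T-bracket in the jig. Then lift the bracket out and hold it in the air, web uppermost, with the middle of its weld at the inspection camera's focus point, tipped and turned so that the lens looks squarely into the weld corner and the weld runs level across the picture. Finish while still holding it there, steady, with the clamp left open, the camera untouched and the things lying about the table left where they are.

Things in the scene. Friction and masses are not known exactly. Their poses are not given: they have to be found in the camera images.
- bracket: Loose bare-steel T-bracket, 0.5 to 0.7 kg: flange 70 x 64 x 8 mm (x, y, z); on its middle a web 70 mm long (x), 8 mm thick (y), 75 mm high. Origin: centre of the flange's underside. x along the web, z up it, +y is the side with the only weld bead. Starts flange down in the jig, axes parallel to the jig's. Easily gripped from above by the top of the web.
- weld (a point): Middle of the weld, a dark row of beads in the corner between web and flange on the bracket's +y side; 4 mm from the bracket's origin along its y, 8 mm up. Its x axis runs along the weld (bracket's x); its y axis points squarely out of the corner, 45 degrees between bracket +y and +z.
- web_top (a point): Middle of the web's upper edge, 83 mm above the bracket's origin.
- jig: Fixed grey-painted plate 160 x 190 x 12 mm (x, y, z). Origin: on the table, under the bracket's starting origin; the plate reaches 130 mm to -y and 60 mm to +y of it. A stop 10 mm high at the flange's -x end and two dowels 12 mm high at its +y edge, 1.5 mm clear: the bracket is lifted straight out.
- clamp_pivot (a point): The upright axis of the swing clamp, 62 mm from the jig's origin along its -y; this point is 22.5 mm above the table.
- clamp (a joint): Swing clamp, 0 to 1.6 rad: a level steel arm 18 mm wide lying 2.5 mm over the bracket's flange, on the web's -y side. At 0 its handle end points to jig -y; it grows anticlockwise from above, handle swinging to jig +x. Starts at 0 to 0.25; stiff (2 to 3 N at the handle), stays where left, end stop at 1.6. Above 1.2 the flange is free to be lifted.
- clamp_handle (a point): Top of the clamp's handle, on its axis: an upright black round peg, 18 mm in diameter, 50 mm from the pivot, its top 88 mm and its foot 35 mm above the table. Pinch its upper 25 mm from above.
- camera_stand: Fixed inspection camera on a post, 340 mm tall. Origin: on the table, under the middle of the camera. It looks towards the stand's -y, 20 degrees down. Foot: a plate 120 x 120 x 12 mm and a flat bar 26 mm wide, 8 mm high, reaching 330 mm to -y below the line of sight.
- lens (a point): Centre of the lens's front glass (round, 44 mm across, 296 mm above the table), 50 mm from the stand's origin along its -y.
- focus (a point): Focus point in empty air, 280 mm before the lens: 313 mm from the stand's origin along its -y, 200 mm above the table, over a black dot on the foot bar. y axis points to the lens (20 degrees up), x axis level (the stand's x). Presented truly, the weld point's axes are parallel to these: bracket x along the stand's x, the web's top leaning 25 degrees from upright to the camera.
- tin: Bystander: closed tin, 96 mm across, 85 mm high. Origin: centre of its underside.
- hammer: Bystander: hammer lying on the table.
- disc: Bystander: flat grinding disc 115 mm across, 6 mm thick, lying on the table.
- offcut: Bystander: flat steel bar 150 x 40 x 10 mm lying on the table.
Things that resemble listed ones, but are neither listed nor needed, are in the scene too. Of the things shaped like the jig, the grey one is meant. What is shaped like the bracket but orange is not meant.

How it is judged:
By the outcome, as a careful person would: the job done as asked, in the order asked, and still so for the second after the job is handed in, while the arm keeps its last pose, push and grip.
It also fails if it takes over 48 s, if anything falls off the work surface, if the arm or the gripper's body presses on something with over 40 N, if the wrist force passes 120 N, or if a joint passes its speed limit or range.

## Working session

There is one attempt and no reset: what is moved stays moved. The work goes in short steps, each a Python script; the robot and the scene stay as the last script left them, time stands still between calls to the robot, and variables do not carry over. Pictures are saved under pics/ and viewed, and the job is handed in when it is done.

```bash
ls; mkdir -p pics
cat > h.py <<'E'
import numpy as np, cv2
from scipy.spatial.transform import Rotation as R
from workcell import arm, imaging, spotter
np.set_printoptions(precision=4,suppress=True)
import pickle
def snap(name,fn):
    p=imaging.camera(name); cv2.imwrite(f'pics/{fn}.png',p['color']); pickle.dump(p,open(f'pics/{fn}.pkl','wb')); return p
def proj(p,X):
    return cv2.projectPoints(np.atleast_2d(np.array(X,float)),np.array(p['rvec'],float),np.array(p['tvec'],float),np.array(p['camera_matrix'],float),np.array(p['distortion'],float))[0][:,0]
def onplane(p,uv,z):
    uv=np.atleast_2d(np.array(uv,float))
    n=cv2.undistortPoints(uv[:,None],np.array(p['camera_matrix'],float),np.array(p['distortion'],float))[:,0]
    Rm=cv2.Rodrigues(np.array(p['rvec'],float))[0]; t=np.array(p['tvec'],float).ravel()
    c=-Rm.T@t; d=np.c_[n,np.ones(len(n))]@Rm
    return c+d*((z-c[2])/d[:,2])[:,None]
E
python3 - <<'E'
from h import *
for n in ['scene','top','wrist']:
    p=snap(n,n+'0')
    for t in ['bracket','jig','clamp_handle','camera_stand','weld','lens']:
        for r in spotter.silhouettes(t,p)[:4]:
            print(n,t,round(r['score'],2),np.array(r['uv']).round(),r['region'].sum())
    print(n,p['tvec'],p['shot'])
s=arm.get_state(); print(s['time'],s['eef_pos'],s['tool_rot'],arm.nose_length)
E
```

```text
pics
scene bracket 0.75 [246. 191.] 289
scene bracket 0.53 [230. 208.] 224
scene jig 0.84 [176. 244.] 1413
scene jig 0.83 [219. 214.] 908
scene clamp_handle 0.75 [169. 237.] 167
scene clamp_handle 0.61 [213. 204.] 109
scene camera_stand 0.82 [375. 235.] 1777
scene weld 0.76 [247. 194.] 275
scene weld 0.51 [228. 208.] 238
scene lens 0.93 [379. 233.] 1637
scene [ 0.1702 -0.1591  2.2312] 1
top bracket 0.76 [282. 250.] 348
top bracket 0.72 [120. 208.] 1928
top bracket 0.54 [285. 212.] 328
top jig 0.9 [303. 211.] 1846
top jig 0.76 [323. 141.] 2110
top clamp_handle 0.7 [311. 212.] 106
top clamp_handle 0.44 [331. 140.] 177
top camera_stand 0.55 [120. 208.] 1968
top weld 0.86 [287. 209.] 303
top weld 0.33 [120. 206.] 1987
top lens 0.89 [122. 210.] 1985
top [0.0124 0.5697 1.731 ] 2
wrist [-0.5746 -0.0253  0.3907] 3
1.05 [0.1544 0.5539 0.2164] [-1.0067  1.3256  1.0067] 0.011
```

View pics/scene0.png

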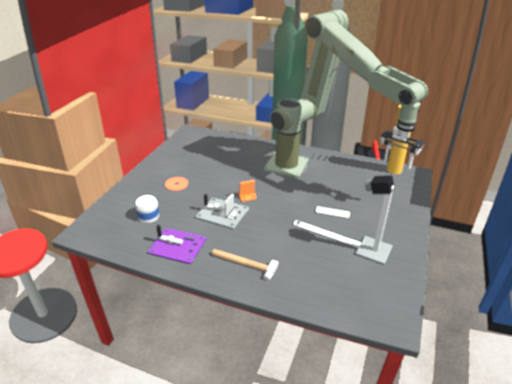

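View pics/top0.png

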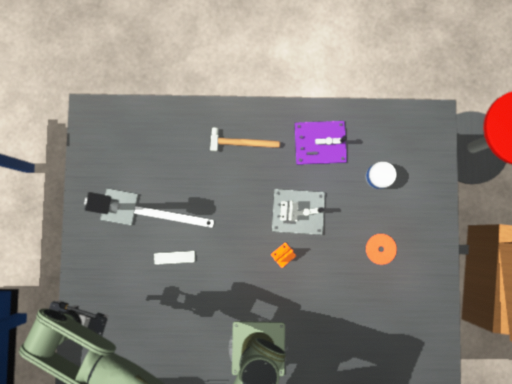

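View pics/wrist0.png

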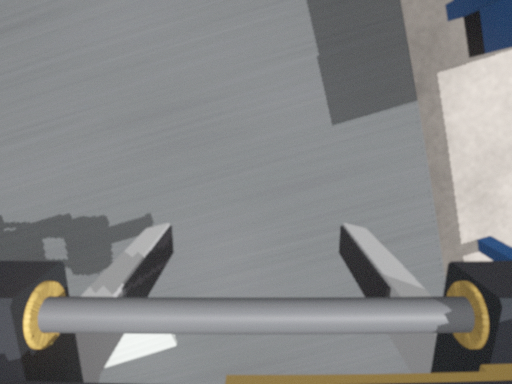

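Run:
```python
import cv2
a=cv2.imread('pics/top0.png'); cv2.imwrite('pics/top0z.png',cv2.resize(a[90:290,60:360],None,fx=2.66,fy=2.66,interpolation=cv2.INTER_CUBIC)[:600,:800])
a=cv2.imread('pics/scene0.png'); cv2.imwrite('pics/scene0z.png',cv2.resize(a[150:290,130:310],None,fx=4.2,fy=4.2,interpolation=cv2.INTER_CUBIC)[:600,:800])
```

```text
(no output)
```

View pics/top0z.png

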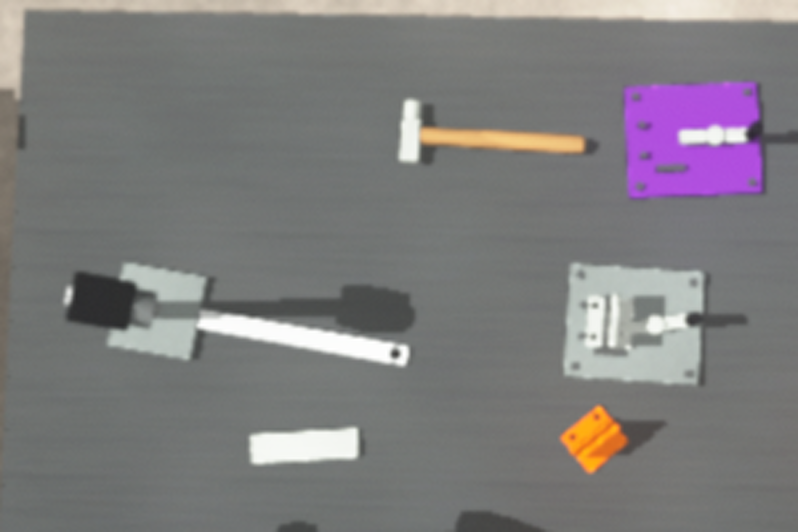

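View pics/scene0z.png

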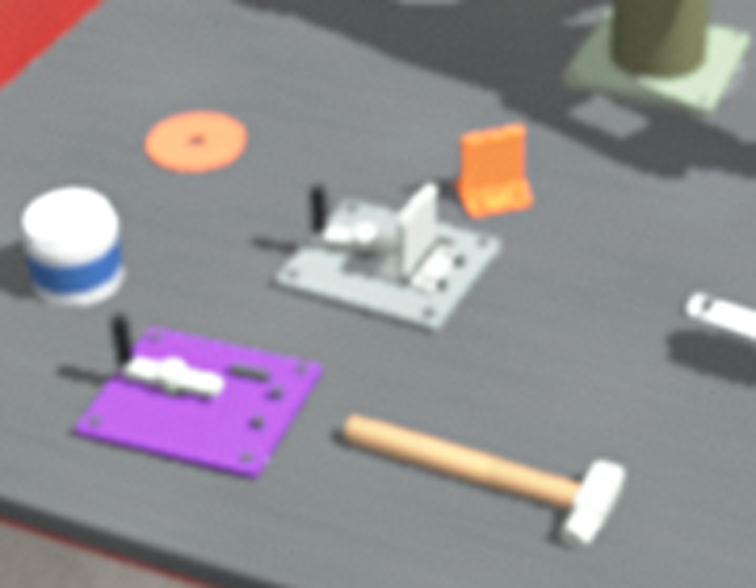

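Candidates (top image): jig – grey (299,212) vs purple (321,142); bracket – bare steel in the grey jig (289,211) vs orange (283,255); handle – black peg (320,211) on the grey jig vs (345,141) on the purple one. By the description I choose the grey jig with the bare-steel bracket. Next I get rough positions and take a close look with the wrist camera.

Run:
```python
from h import *
p=pickle.load(open('pics/top0.pkl','rb'))
f=lambda u,v:(60+u/2.66,90+v/2.66)
print('jig corners',onplane(p,[f(570,264),f(704,272),f(699,384),f(565,376)],0.012)[:,:2])
print('handle',onplane(p,[f(695,320)],0.088)[:,:2])
print('webtop',onplane(p,[f(617,322)],0.095)[:,:2])
print('dot, bar end',onplane(p,[f(396,354),f(200,320)],0.008)[:,:2])
print('foot corners',onplane(p,[f(124,262),f(211,278),f(193,360),f(107,344)],0.012)[:,:2])
w=pickle.load(open('pics/wrist0.pkl','rb'))
Rm=cv2.Rodrigues(np.array(w['rvec'],float))[0]; c=-Rm.T@np.array(w['tvec']).ravel()
s=arm.get_state(); T=R.from_rotvec(s['tool_rot']).as_matrix()
print('tool axes\n',T,'\ncam in tool',T.T@(c-s['eef_pos']),'\ncam axes in tool\n',T.T@Rm.T, w['camera_matrix'],w['distortion'])
```

```text
jig corners [[ 0.5844 -0.0553]
 [ 0.5762 -0.2451]
 [ 0.4182 -0.2389]
 [ 0.4262 -0.0504]]
handle [[ 0.5048 -0.2219]]
webtop [[ 0.5   -0.116]]
dot, bar end [[0.4531 0.1883]
 [0.4964 0.4671]]
foot corners [[0.5767 0.5771]
 [0.556  0.4526]
 [0.4398 0.4739]
 [0.4602 0.5963]]
tool axes
 [[-0.     -0.9633  0.2685]
 [-0.      0.2685  0.9633]
 [-1.      0.     -0.    ]] 
cam in tool [-0.1685  0.0688 -0.0001] 
cam axes in tool
 [[ 0.0008 -0.2381  0.9712]
 [ 0.0006 -0.9712 -0.2381]
 [ 1.      0.0008 -0.0006]] [[338.6887   0.     255.7299]
 [  0.     338.6887 195.969 ]
 [  0.       0.       1.    ]] [-0.0362  0.      0.      0.      0.    ]
```

```bash
cat >> h.py <<'E'
def tool(yaw,flip=0):
    # tool x down, tool z along horizontal 'y' axis of frame with given yaw
    Z=np.array([0,0,1.]); Y=np.array([-np.sin(yaw),np.cos(yaw),0])*(-1 if flip else 1)
    return R.from_matrix(np.c_[-Z,np.cross(Y,-Z),Y])
E
python3 - <<'E'
from h import *
arm.move_l([0.12,0.41,0.28],rate=0.25)
q=arm.solve_ik([0.39,0.24,0.27],tool(-0.154).as_rotvec()); print(q)
arm.movep([0.39,0.24,0.27],tool(-0.154).as_rotvec())
p=snap('wrist','dot1')
for t in ['camera_stand']:
    for r in spotter.silhouettes(t,p)[:4]: print(t,r['score'],r['uv'],r['region'].sum())
print(arm.get_state()['time'])
cv2.imwrite('pics/dot1z.png',cv2.resize(p['color'],(800,600)))
E
```

```text
[ 0.3623 -0.0888  1.7424  0.      1.4881 -1.0545]
camera_stand 0.81 [449.8, 223.0] 9831
3.1583
```

View pics/dot1z.png

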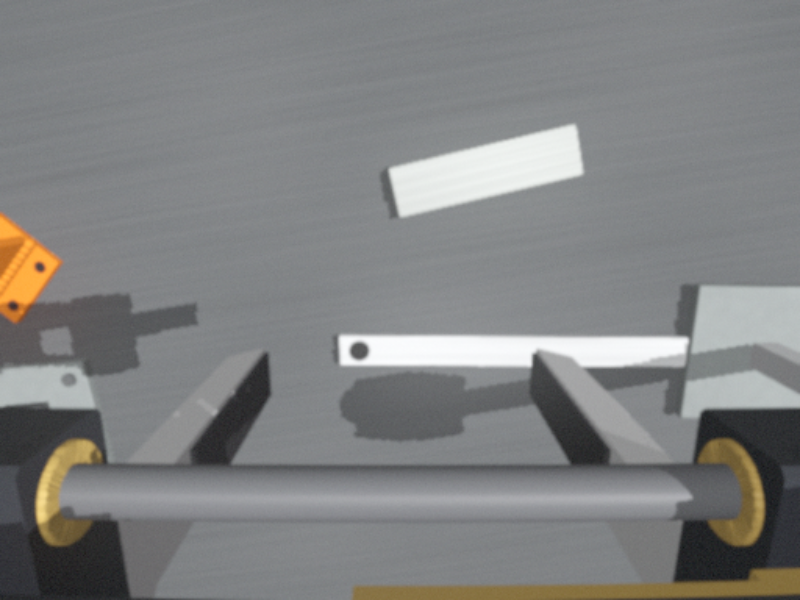

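Picture shows the foot bar with the black dot at zoomed (359,351), foot plate at right, offcut above, orange look-alike at left. I take a half-turned second view to average out mounting errors in the camera.

```bash
cat >> h.py <<'E'
def dotbar(p,thr=70):
    g=cv2.cvtColor(p['color'],cv2.COLOR_BGR2GRAY)
    m=(g>200).astype(np.uint8); n,l,st,c=cv2.connectedComponentsWithStats(m)
    return g,m,l,st,c
E
python3 - <<'E'
from h import *
o=tool(-0.154,1).as_rotvec()
q=arm.solve_ik([0.49,0.24,0.27],o); print(q)
arm.movep([0.49,0.24,0.27],o)
p=snap('wrist','dot2')
print(arm.get_state()['time'])
cv2.imwrite('pics/dot2z.png',cv2.resize(p['color'],(800,600)))
E
```

```text
[ 0.2968  0.1067  1.5453 -0.      1.4897  2.0216]
5.8083
```

View pics/dot2z.png

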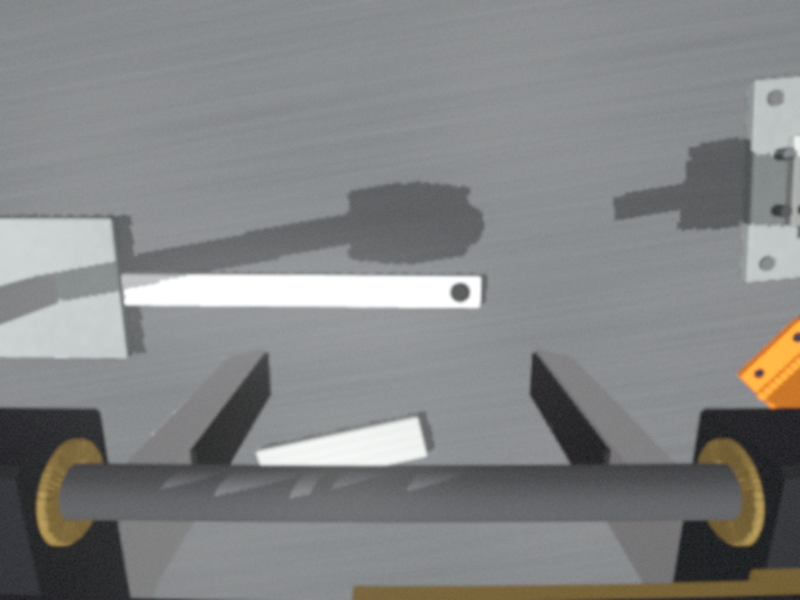

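Run:
```python
from h import *
for fn,(u,v),side in [('dot1',(229.8,224.6),1),('dot2',(294.4,186.9),-1)]:
    p=pickle.load(open(f'pics/{fn}.pkl','rb'))
    g=cv2.cvtColor(p['color'],cv2.COLOR_BGR2GRAY).astype(float)
    u0,v0=int(round(u)),int(round(v))
    w=np.clip(200-g[v0-7:v0+8,u0-7:u0+8],0,None); yy,xx=np.mgrid[v0-7:v0+8,u0-7:u0+8]
    dot=np.array([(w*xx).sum()/w.sum(),(w*yy).sum()/w.sum()])
    # bar edges: per column subpixel crossing
    up=[];lo=[]
    for k in range(20,150,5):
        c=int(round(u+side*k))
        if fn=='dot1' and k>100: break
        col=g[:,c]; prof=col[v0-25:v0+26]; 
        i=25
        if prof[i]<180: continue
        t=165
        a=i
        while a>0 and prof[a]>t:a-=1
        up.append((c,v0-25+a+(t-prof[a])/(prof[a+1]-prof[a])))
        b=i
        while b<50 and prof[b]>t:b+=1
        lo.append((c,v0-25+b-(t-prof[b])/(prof[b-1]-prof[b])))
    D=onplane(p,dot,0.008)[0]
    def fit(pts):
        P=onplane(p,pts,0.008)[:,:2]
        vx,vy,x0,y0=cv2.fitLine(P.astype(np.float32),cv2.DIST_HUBER,0,1e-4,1e-4).ravel()
        if vy<0: vx,vy=-vx,-vy
        r=np.cross(P-[x0,y0],[vx,vy]); 
        return np.array([vx,vy]),np.array([x0,y0]),r.std()
    A=fit(up);B=fit(lo)
    print(fn,dot,D,'yaw',[-np.arctan2(a[0][0],a[0][1]) for a in (A,B)],'perp dist dot',[np.cross(D[:2]-a[1],a[0]) for a in (A,B)],A[2],B[2],len(up))
```

```text
dot1 [229.4742 224.1089] [0.4583 0.1942 0.008 ] yaw [np.float32(-0.15778847), np.float32(-0.1606973)] perp dist dot [array(0.0153), array(-0.0141)] 0.0001432075904268745 9.481952833603006e-05 17
dot2 [294.0845 186.6339] [0.4579 0.194  0.008 ] yaw [np.float32(-0.162122), np.float32(-0.16326758)] perp dist dot [array(-0.0145), array(0.0151)] 0.00013405591276001335 0.00017304103895512545 26<stdin>:28: DeprecationWarning: Arrays of 2-dimensional vectors are deprecated. Use arrays of 3-dimensional vectors instead. (deprecated in NumPy 2.0)
<stdin>:31: DeprecationWarning: Arrays of 2-dimensional vectors are deprecated. Use arrays of 3-dimensional vectors instead. (deprecated in NumPy 2.0)
```

Two opposite views agree within 0.5 mm: dot at (0.458, 0.194), stand yaw ≈ −0.161. Now the jig.

Run:
```python
from h import *
o=tool(-0.043,1).as_rotvec()
arm.movep([0.54,-0.145,0.23],o)
p=snap('wrist','jig1')
cv2.imwrite('pics/jig1z.png',cv2.resize(p['color'],(800,600)))
for t in ['clamp_handle','bracket','jig']:
    for r in spotter.silhouettes(t,p)[:3]: print(t,r['score'],r['uv'],r['region'].sum())
print(arm.get_state()['time'],arm.get_state()['qpos'])
```

```text
clamp_handle 0.96 [288.9, 208.2] 2013
bracket 0.92 [208.5, 349.3] 1454
bracket 0.62 [216.4, 205.6] 3426
jig 0.75 [311.3, 16.8] 6020
7.4583 [-0.4152  0.1622  1.5649  0.0002  1.4142  1.1968]
```

View pics/jig1z.png

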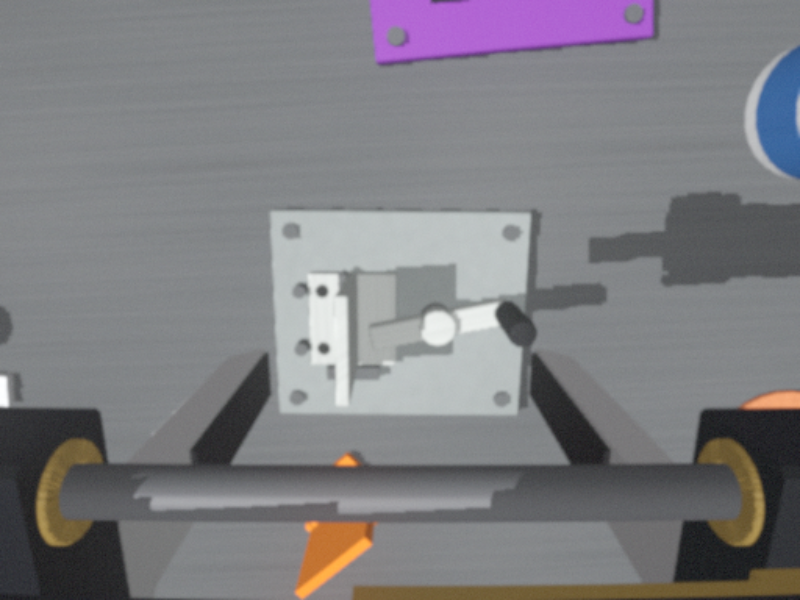

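Picture: grey jig plate corners at zoomed (272,211),(532,211),(519,413),(279,413), bare-steel web stripe (341,295–405), white weld-side flange with holes left (jig +y), peg foot (508,308), top (521,331): clamp partly at ~0.2 rad. Second view from the opposite side.

Run:
```python
from h import *
o=tool(-0.043,0).as_rotvec()
arm.movep([0.455,-0.145,0.23],o)
p=snap('wrist','jig2')
cv2.imwrite('pics/jig2z.png',cv2.resize(p['color'],(800,600)))
for t in ['clamp_handle','bracket']:
    for r in spotter.silhouettes(t,p)[:3]: print(t,r['score'],r['uv'],r['region'].sum())
print(arm.get_state()['time'],arm.get_state()['qpos'])
for n in ['jig1','jig2']:
    q=pickle.load(open(f'pics/{n}.pkl','rb'))['color']
    y0,x0=(125,165) if n=='jig1' else (70,130)
    cv2.imwrite(f'pics/{n}c.png',cv2.resize(q[y0:y0+148,x0:x0+200],None,fx=4,fy=4,interpolation=cv2.INTER_CUBIC))
```

```text
clamp_handle 0.96 [224.0, 224.5] 1965
bracket 0.82 [290.3, 223.3] 3208
bracket 0.56 [303.0, 67.7] 4135
10.3167 [-0.49   -0.0152  1.755  -0.      1.4017 -2.0177]
```

View pics/jig2z.png

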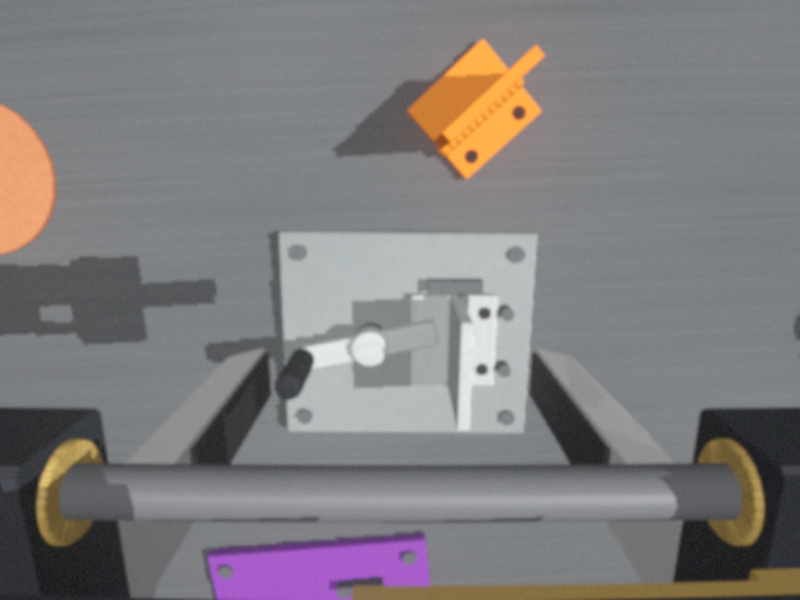

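View pics/jig1c.png

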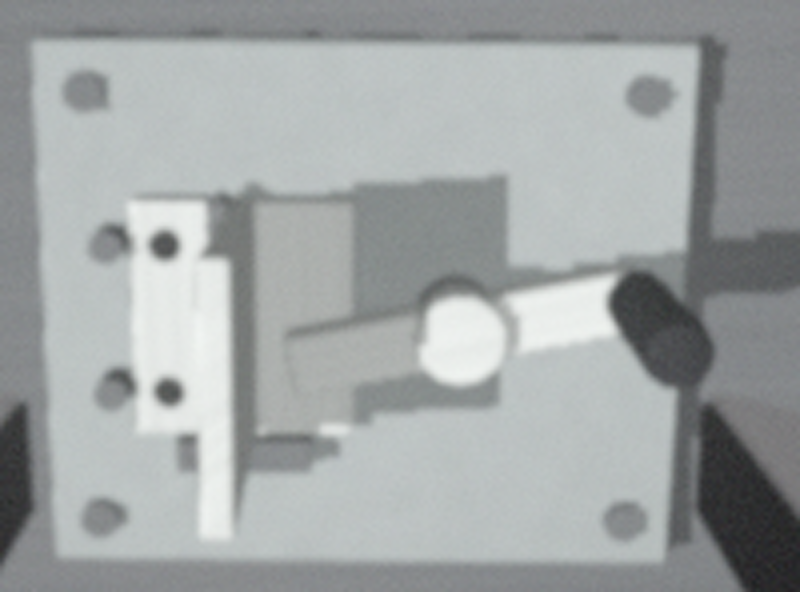

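View pics/jig2c.png

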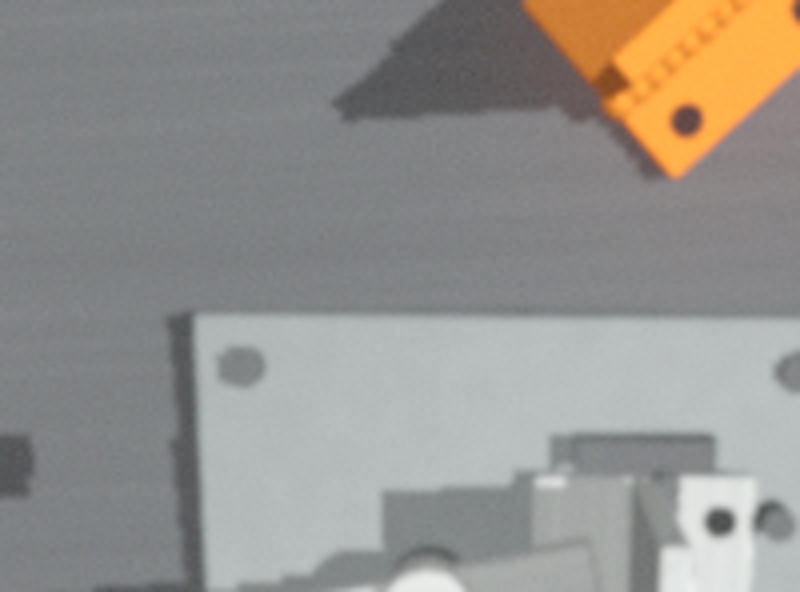

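Run:
```python
from h import *
q=pickle.load(open('pics/jig2.pkl','rb'))['color']
cv2.imwrite('pics/jig2d.png',cv2.resize(q[138:286,165:365],None,fx=4,fy=4,interpolation=cv2.INTER_CUBIC))
```

```text
(no output)
```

View pics/jig2d.png

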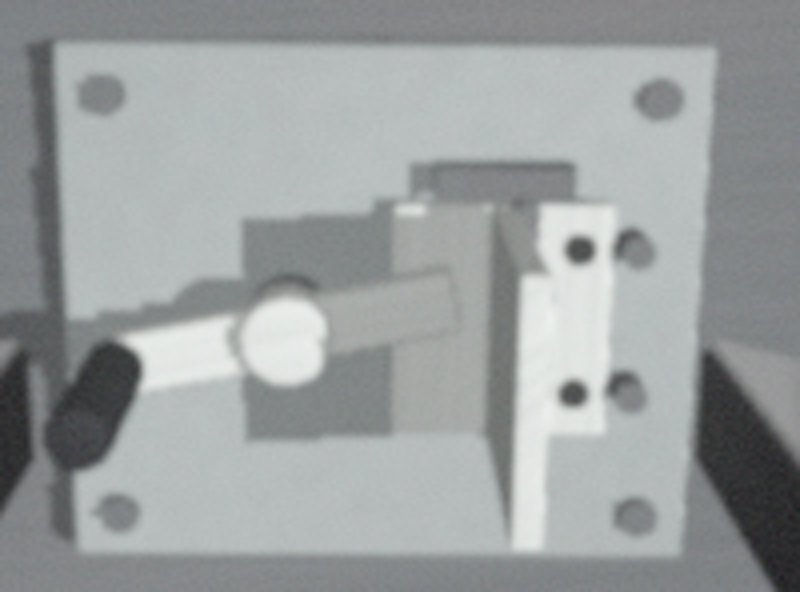

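```bash
cat > fit.py <<'E'
from h import *
from scipy.optimize import least_squares
V={}
V['jig1']=((165,125),dict(c=[((32,40),(80,60)),((700,44),(80,-130)),((668,562),(-80,-130)),((57,557),(-80,60))],
 w=[((197,258),(35,4)),((231,258),(35,-4)),((234,540),(-35,-4)),((200,540),(-35,4))],h=(681,352)))
V['jig2']=((165,138),dict(c=[((53,40),(-80,-130)),((716,47),(-80,60)),((683,556),(80,60)),((79,552),(80,-130))],
 w=[((521,275),(-35,-4)),((551,275),(-35,4)),((545,550),(35,4)),((512,550),(35,-4))],h=(77,438)))
def run(views,use='cw'):
    obs=[];H=[]
    for n in views:
        off,d=V[n]; p=pickle.load(open(f'pics/{n}.pkl','rb'))
        cv=lambda q:(np.array(q)+.5)/4-.5+off
        for k,z in (('c',.012),('w',.095)):
            if k not in use: continue
            for q,(x,y) in d[k]: obs.append((p,cv(q),np.array([x/1e3,y/1e3,z])))
        H.append((p,cv(d['h'])))
    def res(a):
        c,s=np.cos(a[2]),np.sin(a[2]); r=[]
        for p,uv,X in obs:
            r.append(proj(p,[a[0]+c*X[0]-s*X[1],a[1]+s*X[0]+c*X[1],X[2]])[0]-uv)
        hx=[a[0]+c*.05*np.sin(a[3])+s*(.062+.05*np.cos(a[3])), a[1]+s*.05*np.sin(a[3])-c*(.062+.05*np.cos(a[3])),.088]
        for p,uv in H: r.append(proj(p,hx)[0]-uv)
        return np.concatenate(r)
    o=least_squares(res,[.5,-.113,-.04,.2],loss='soft_l1'); return o.x,res(o.x).reshape(-1,2)
if __name__=='__main__':
    for v in (['jig1'],['jig2'],['jig1','jig2']):
        for u in ('c','w','cw'):
            a,r=run(v,u); print(v,u,a,'rms',np.sqrt((r**2).mean()))
    print(r.round(1).tolist())
    for n in V:
        p=pickle.load(open(f'pics/{n}.pkl','rb')); off,d=V[n]
        print('handle top alone',onplane(p,(np.array(d['h'])+.5)/4-.5+off,.088))
E
python3 fit.py
```

```text
['jig1'] c [ 0.5071 -0.1081 -0.0482  0.2301] rms 0.491597898853826
['jig1'] w [ 0.5074 -0.108  -0.0571  0.2435] rms 0.13165017035493792
['jig1'] cw [ 0.5073 -0.108  -0.0499  0.229 ] rms 0.4130291707612844
['jig2'] c [ 0.5068 -0.107  -0.0492  0.196 ] rms 0.416659886042147
['jig2'] w [ 0.5072 -0.1073 -0.0391  0.1662] rms 0.30006384306693584
['jig2'] cw [ 0.5071 -0.1072 -0.0486  0.1901] rms 0.45114067543579867
['jig1', 'jig2'] c [ 0.5069 -0.1076 -0.0484  0.2152] rms 0.6381918726911386
['jig1', 'jig2'] w [ 0.5073 -0.1077 -0.0487  0.2093] rms 0.4925736186439051
['jig1', 'jig2'] cw [ 0.5072 -0.1076 -0.0491  0.2119] rms 0.5485240254644803
[[-0.9, -0.7], [0.3, -0.4], [-0.3, 0.6], [-0.5, 0.8], [-0.7, 0.2], [-0.5, 0.3], [-0.1, 0.2], [0.2, 0.1], [-0.8, 0.3], [0.2, -0.3], [-0.3, 0.7], [-1.0, 0.8], [-0.3, -0.1], [0.8, -0.0], [-0.7, -0.0], [-0.6, -0.0], [-0.4, 0.9], [-0.4, 1.2]]
handle top alone [[ 0.5132 -0.2192  0.088 ]]
handle top alone [[ 0.511  -0.2184  0.088 ]]
```

```bash
cat >> h.py <<'E'
J=np.array([.5072,-.1076]); PSI=-.049
def handle(th):
    c,s=np.cos(PSI),np.sin(PSI); v=np.array([.05*np.sin(th),-.062-.05*np.cos(th)])
    return J+np.array([c*v[0]-s*v[1],s*v[0]+c*v[1]])
def st(tag=''):
    s=arm.get_state(); print(tag,'t',round(s['time'],2),'pos',s['eef_pos'],'F',np.round(s['ft_force'],1),'M',np.round(s['wrist_torque'],2),'op',round(s['opening'],3),'q6',round(s['qpos'][5],2)); return s
E
python3 - <<'E'
from h import *
th=.205
o=tool(PSI+th-np.pi/2).as_rotvec(); h=handle(th); print(h)
arm.movep([*h,.14],o)
arm.command_gripper(.55); st('above')
p=snap('wrist','h0')
arm.move_l([*h,.077],rate=.12); st('down')
arm.command_gripper(0.0); st('grip')
p=snap('wrist','h1'); cv2.imwrite('pics/h1z.png',np.hstack([pickle.load(open('pics/h0.pkl','rb'))['color'],p['color']])[:, ::1][::1])
E
python3 -c "
import cv2;a=cv2.imread('pics/h1z.png');cv2.imwrite('pics/h1z.png',cv2.resize(a,(800,300)))"
```

```text
[ 0.5119 -0.2189]
above t 12.31 pos [ 0.5119 -0.2189  0.14  ] F [0.6 0.5 0.5] M [-0.09  0.03  0.  ] op 0.555 q6 -0.72
down t 13.03 pos [ 0.5123 -0.2191  0.0773] F [ 1.1  0.1 -0.1] M [-0.09 -0.03  0.03] op 0.551 q6 -0.72
grip t 13.67 pos [ 0.5122 -0.219   0.0773] F [-0.7 -0.4  1.6] M [-0.02  0.01 -0.07] op 0.182 q6 -0.72
```

View pics/h1z.png

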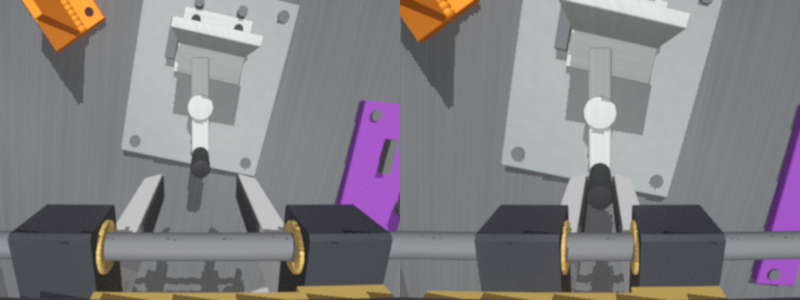

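The peg is between the pads (right half, (598,190)), opening 17 mm. Swing.

Run:
```python
from h import *
for th in np.linspace(.205,1.52,11)[1:]:
    arm.move_l([*handle(th),.0773],tool(PSI+th-np.pi/2).as_rotvec(),rate=.06)
    s=st(f'{th:.2f}')
    F=s['ft_force']
    if np.linalg.norm(F)>35: print('STOP');break
arm.command_gripper(.5); st('open')
p=snap('wrist','sw');
```

```text
0.34 t 14.0 pos [ 0.5188 -0.2175  0.0773] F [ 2.2  0.2 -0.4] M [-0.07 -0.24  0.03] op 0.182 q6 -0.84
0.47 t 14.28 pos [ 0.5249 -0.2152  0.0774] F [ 2.5 -0.3  0.9] M [-0.09 -0.35  0.04] op 0.184 q6 -0.96
0.60 t 14.57 pos [ 0.5306 -0.2122  0.0774] F [ 2.6  0.5 -0.6] M [-0.09 -0.39  0.  ] op 0.184 q6 -1.08
0.73 t 14.85 pos [ 0.536  -0.2084  0.0773] F [ 3.3 -0.2 -1.3] M [-0.07 -0.47 -0.  ] op 0.184 q6 -1.2
0.86 t 15.13 pos [ 0.5408 -0.2039  0.0773] F [ 3.3 -0.6 -0.9] M [-0.05 -0.61 -0.  ] op 0.182 q6 -1.32
0.99 t 15.42 pos [ 0.545  -0.1988  0.0774] F [ 3.6  0.7 -2.3] M [-0.08 -0.74  0.02] op 0.182 q6 -1.44
1.13 t 15.7 pos [ 0.5486 -0.1933  0.0774] F [ 4.9  0.4 -2.7] M [ 0.01 -0.87 -0.06] op 0.183 q6 -1.56
1.26 t 15.98 pos [ 0.5513 -0.1873  0.0774] F [ 5.5  1.8 -2.5] M [ 0.05 -0.95  0.02] op 0.187 q6 -1.68
1.39 t 16.27 pos [ 0.5533 -0.1808  0.0774] F [ 5.6  0.7 -3.1] M [ 0.06 -1.    0.05] op 0.183 q6 -1.8
1.52 t 16.55 pos [ 0.5544 -0.1742  0.0774] F [ 5.5  1.9 -2.3] M [ 0.16 -1.02  0.03] op 0.184 q6 -1.92
open t 17.2 pos [ 0.5538 -0.1745  0.0773] F [-0.7 -0.5  1.2] M [-0.02  0.   -0.03] op 0.5 q6 -1.92
```

View pics/sw.png

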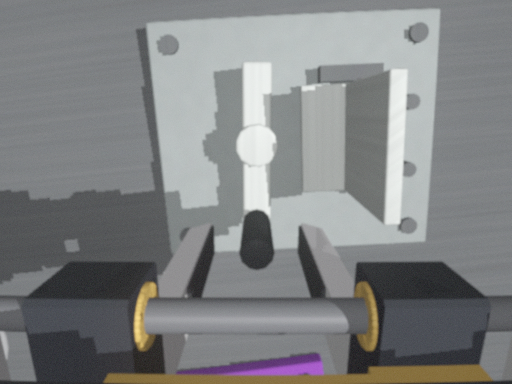

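Clamp arm now lies parallel to the web's length (peg at (257,245), ~1.5 rad); bracket still seated. Now grasp the web.

```bash
cat >> h.py <<'E'
F0=np.array([.4581,.1941,.200]); PSIS=-.161
def final(dx=0,tz=.055,foc=F0,back=0,up=0,frac=1):
    Rb=R.from_euler('z',PSIS)*R.from_euler('x',-np.deg2rad(25)*frac)
    o=foc-Rb.apply([0,.004,.008])
    p=o+Rb.apply([dx,0,tz])-back*np.array([-np.sin(PSIS),np.cos(PSIS),0])+np.array([0,0,up])
    return p,(Rb*tool(0)).as_rotvec()
E
python3 - <<'E'
from h import *
arm.move_l([*arm.get_state()['eef_pos'][:2],.16],rate=.2)
o=tool(PSI).as_rotvec()
arm.move_l([*J,.16],o,rate=.2)
st('above web')
p=snap('wrist','w0')
for kw in ({},dict(back=.06,up=.05)):
    P,O=final(**kw); print(P,arm.solve_ik(P,O))
E
```

```text
above web t 18.38 pos [ 0.507  -0.1077  0.1592] F [ 0.4 -0.3  1. ] M [0.   0.03 0.03] op 0.5 q6 -1.9
[0.4607 0.2101 0.2443] [ 0.4792  0.252   1.4928 -0.3473  1.6626 -0.9161]
[0.4511 0.1509 0.2943] [ 0.3918  0.1303  1.5327 -0.3716  1.7087 -1.0266]
```

View pics/w0.png

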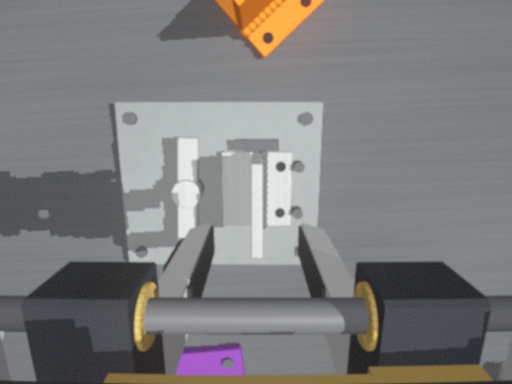

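Web at (257,210) is centred between the jaws; clamp clear at left. Descend and grip.

```bash
python3 - <<'E'
from h import *
arm.move_l([*J,.067],rate=.12); st('down')
arm.command_gripper(0.0); st('grip')
arm.hold(.2); s=st('settled')
np.save('grasp.npy',np.r_[s['eef_pos'],s['tool_rot']])
snap('wrist','g0')
arm.move_l([*J,.095],rate=.06); st('lift28')
arm.move_l([*J,.24],rate=.15); st('lift')
arm.hold(.2); st('lift')
p=snap('wrist','g1'); snap('scene','g1s')
E
python3 -c "
import cv2,numpy as np
a=[cv2.imread(f'pics/{n}.png') for n in ('g0','g1')];cv2.imwrite('pics/g01.png',cv2.resize(np.hstack(a),(800,300)))"
```

```text
down t 19.35 pos [ 0.508  -0.108   0.0677] F [0.5 0.1 0.6] M [ 0.01 -0.01  0.03] op 0.502 q6 -1.9
grip t 20.03 pos [ 0.5073 -0.1075  0.0671] F [0.2 0.5 1.4] M [0.1  0.07 0.01] op 0.083 q6 -1.9
settled t 20.23 pos [ 0.5073 -0.1075  0.0671] F [-0.7  1.5  1.4] M [ 0.12  0.07 -0.02] op 0.086 q6 -1.9
lift28 t 20.9 pos [ 0.5069 -0.1076  0.095 ] F [-0.1 -0.1 -6.6] M [0.   0.02 0.01] op 0.087 q6 -1.9
lift t 22.02 pos [ 0.5062 -0.1072  0.2385] F [-0.9 -0.1 -6.9] M [ 0.05 -0.03 -0.04] op 0.083 q6 -1.9
lift t 22.22 pos [ 0.5066 -0.1074  0.2388] F [ 0.  -0.2 -7.1] M [-0.    0.04  0.01] op 0.084 q6 -1.9
```

View pics/g01.png

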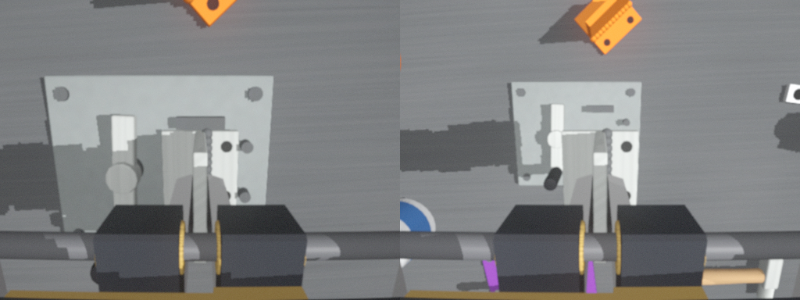

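Bracket lifted (7 N), unmoved in the grip (flange hole at same pixel before/after), clamp still open. Now go to the focus.

```bash
python3 - <<'E'
from h import *
g=np.load('grasp.npy'); print('grasp rot err deg',np.rad2deg((tool(PSI).inv()*R.from_rotvec(g[3:])).as_rotvec()))
P,O=final(dx=0,tz=.0551,back=.06,up=.05)
arm.movep(P,O); st('pre')
P,O=final(dx=0,tz=.0551)
arm.move_l(P,O,rate=.06); arm.hold(.4)
s=st('at'); print('err mm',1e3*(np.array(s['eef_pos'])-P),'rot deg',np.rad2deg((R.from_rotvec(O).inv()*R.from_rotvec(s['tool_rot'])).as_rotvec()))
snap('wrist','f1'); snap('scene','f1s'); snap('top','f1t')
E
python3 -c "
import cv2,numpy as np
a=cv2.imread('pics/f1s.png')[140:290,270:470];b=cv2.imread('pics/f1t.png')[130:280,60:260]
cv2.imwrite('pics/f1st.png',np.hstack([cv2.resize(x,(400,300),interpolation=cv2.INTER_CUBIC) for x in (a,b)]))"
```

```text
grasp rot err deg [-0.0032 -0.0072 -0.0059]
pre t 23.38 pos [0.4515 0.1505 0.2942] F [-0.1 -0.4 -5.7] M [ 0.74 -0.12  0.01] op 0.086 q6 -1.03
at t 25.23 pos [0.4607 0.2101 0.2444] F [ 0.2  0.2 -6.6] M [ 0.81 -0.12 -0.  ] op 0.086 q6 -0.92
err mm [-0.0055 -0.0736  0.0379] rot deg [ 0.0061 -0.0005 -0.0002]
```

View pics/f1.png

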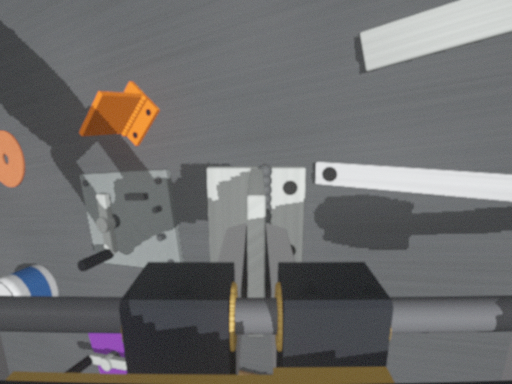

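View pics/f1st.png

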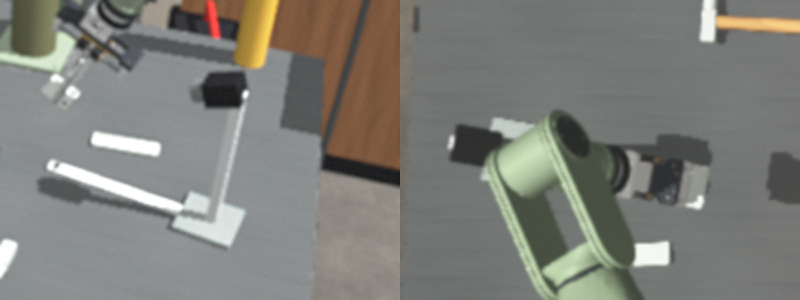

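Run:
```python
from h import *
p=pickle.load(open('pics/f1.pkl','rb'))
s=arm.get_state(); T=R.from_rotvec(s['tool_rot']); Rb=T*tool(0).inv(); o=np.array(s['eef_pos'])-Rb.apply([0,0,.0551])
w=o+Rb.apply([0,.004,.008]); print('weld',w,'focus',F0,'y axis',Rb.apply([0,.7071,.7071]))
B=np.array([[-35,-32,8],[-35,32,8],[-35,-4,83],[-35,4,83],[-35,4,8],[0,4,8],[35,32,8]])/1e3
uv=proj(p,o+Rb.apply(B)); print(uv.round(1).tolist())
im=cv2.resize(p['color'],None,fx=4,fy=4,interpolation=cv2.INTER_CUBIC)
for u in uv: cv2.drawMarker(im,tuple(np.int32((u+.5)*4-.5)),(0,0,255),cv2.MARKER_CROSS,16,1)
cv2.imwrite('pics/f1o.png',im[600:1150,700:1400])
d=pickle.load(open('pics/f1s.pkl','rb'))
im=cv2.resize(d['color'],None,fx=4,fy=4,interpolation=cv2.INTER_CUBIC)
B=np.array([[-35,32,0],[35,32,0],[35,-32,0],[35,32,8],[35,4,8],[35,4,83],[-35,32,8]])/1e3
for u in proj(d,o+Rb.apply(B)): cv2.drawMarker(im,tuple(np.int32((u+.5)*4-.5)),(0,0,255),cv2.MARKER_CROSS,8,1)
cv2.imwrite('pics/f1so.png',im[400:1000,1050:1750])
# dot in wrist again
print('dot in f1 proj',proj(p,[*F0[:2],.008]))
```

```text
weld [0.4581 0.1941 0.2   ] focus [0.4581 0.1941 0.2   ] y axis [0.1506 0.9275 0.342 ]
[[206.6, 167.0], [306.2, 167.1], [247.2, 194.3], [266.0, 194.3], [262.6, 167.0], [262.3, 219.1], [302.5, 267.3]]
dot in f1 proj [[329.1277 173.6989]]
```

View pics/f1o.png

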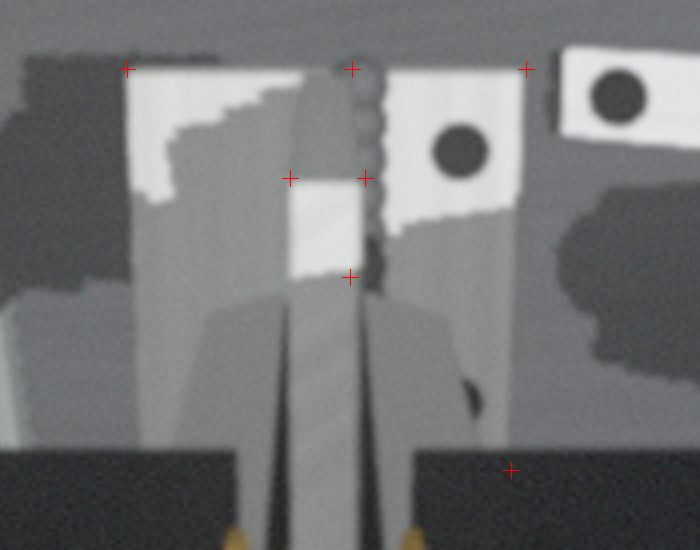

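View pics/f1so.png

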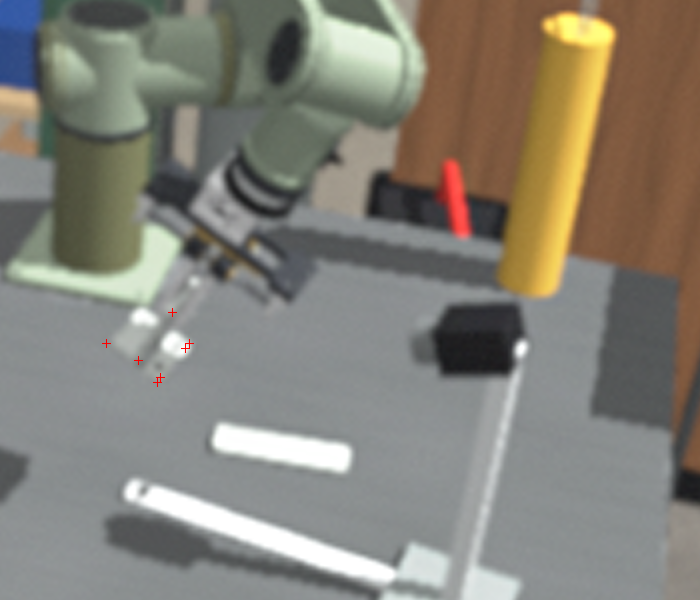

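View pics/f1s.png

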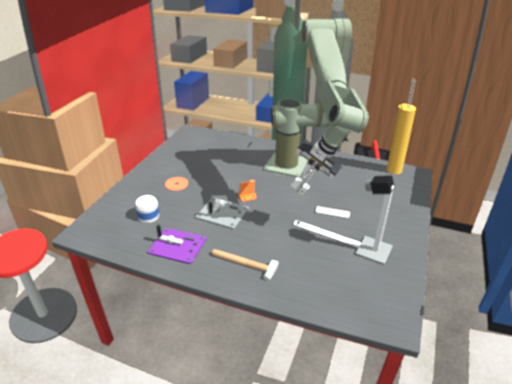

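Run:
```python
from h import *
d=pickle.load(open('pics/f1s.pkl','rb'))
u=proj(d,[[*F0[:2],.008]])[0]; print('scene dot pred in crop',(u+.5)*4-.5-[1050,400],' seen ~ (143,490)')
p=pickle.load(open('pics/f1.pkl','rb')); g=cv2.cvtColor(p['color'],cv2.COLOR_BGR2GRAY).astype(float)
w=np.clip(200-g[167:182,322:337],0,None); yy,xx=np.mgrid[167:182,322:337]
D=onplane(p,[(w*xx).sum()/w.sum(),(w*yy).sum()/w.sum()],.008); print('dot now',D)
for th in (1.3,1.4,1.5,1.55): print(th,proj(p,[[*handle(th),.088]]))
st()
im=cv2.resize(p['color'][150:290,60:200],None,fx=4,fy=4); cv2.imwrite('pics/f1c.png',im)
```

```text
scene dot pred in crop [141.5145 490.1445]  seen ~ (143,490)
dot now [[0.4582 0.1941 0.008 ]]
1.3 [[ 75.4749 264.0631]]
1.4 [[ 77.727  265.0171]]
1.5 [[ 79.9684 265.6779]]
1.55 [[ 81.0784 265.8952]]
 t 25.38 pos [0.4607 0.2102 0.2444] F [ 1.1  0.9 -6.8] M [ 0.75 -0.09 -0.07] op 0.083 q6 -0.92
```

View pics/f1c.png

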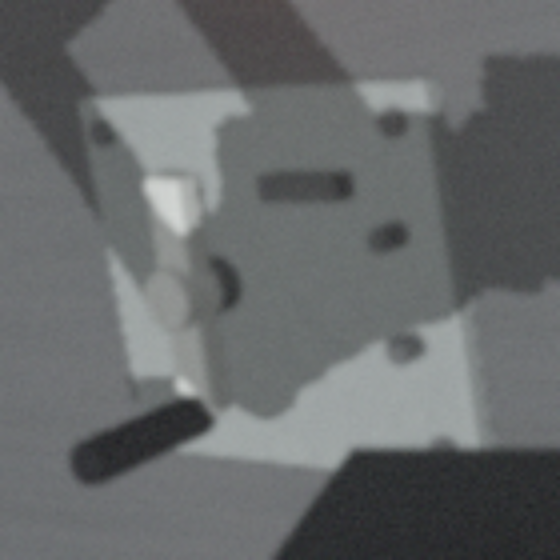

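Run:
```python
from h import *
d=imaging.camera('scene')
s=arm.get_state(); T=R.from_rotvec(s['tool_rot']); Rb=T*tool(0).inv(); o=np.array(s['eef_pos'])-Rb.apply([0,0,.0551])
f=10;x0,y0=280,160
im=cv2.resize(d['color'][y0:y0+55,x0:x0+75],None,fx=f,fy=f,interpolation=cv2.INTER_CUBIC)
q=lambda X:np.int32((proj(d,o+Rb.apply(np.array(X)/1e3))-[x0,y0]+.5)*f)
for poly in ([[-35,-32,0],[35,-32,0],[35,32,0],[-35,32,0]],[[-35,-32,8],[35,-32,8],[35,32,8],[-35,32,8]],[[-35,4,8],[35,4,8],[35,4,83],[-35,4,83]]):
    cv2.polylines(im,[q(poly)],True,(0,0,255),1)
cv2.imwrite('pics/f2o.png',im)
```

```text
(no output)
```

View pics/f2o.png

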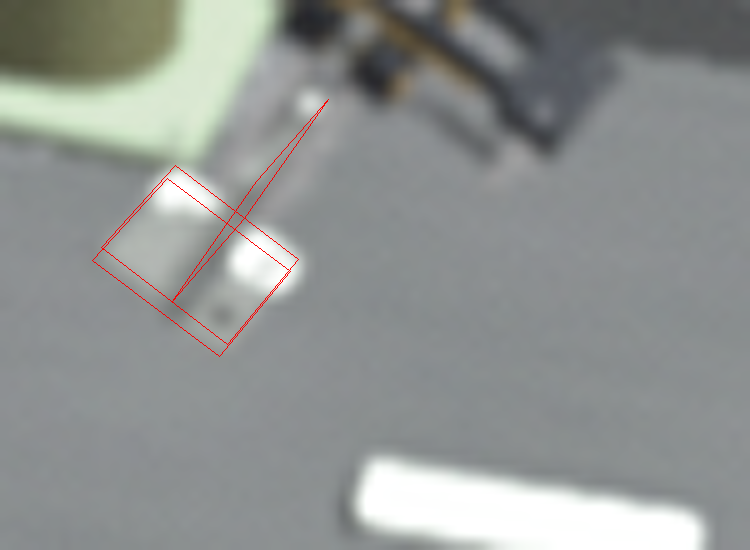

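The model outline lies on the bracket to within a pixel in the independent scene view, so I hand in.

Run:
```python
from h import *
st('before'); print(arm.sign_off())
```

```text
before t 25.43 pos [0.4607 0.2102 0.2444] F [-0.2  0.5 -6.6] M [ 0.78 -0.13  0.04] op 0.079 q6 -0.92
the job is handed in; nothing more can be done
None
```

I swung the grey jig's clamp by its peg from about 0.21 rad to about 1.5 rad. Then I gripped the bare-steel bracket by the top of its web, lifted it straight out, and held it at the inspection camera's focus. It was web uppermost, with its top leaning 25° towards the lens, and turned to match the stand. I handed the job in at 25.4 s, still holding it.

**Last checks:**
- **Position and tilt:** the arm was within 0.1 mm and 0.01° of its target. The computed weld point falls on the focus point I measured.
- **Focus reference:** the black dot on the foot bar read (0.458, 0.194) m in three wrist views, agreeing to within 0.5 mm.
- **Bracket in the grip:** the bracket's model outline lay within about 1 pixel in both the wrist and the scene view. A scene pixel is about 4 mm, so that view is only a coarse check. There was no sign of slip.
- **Clamp and force:** the clamp still showed open at about 1.5 rad. The force readings I took stayed below about 8 N.
- **Surroundings:** the camera, tin, hammer, disc and offcut look where they were in the last scene picture.

One disagreement: the first rough readings from the top camera were about 5 mm off the wrist measurements. I used the wrist values because opposite views agreed.

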